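Seat a carving blank in the corner stop and close the dog

TASK

Get the rectangular carving blank ready for carving: push it along the carving board, fully home into the corner so that it lies flat and square against both the long back batten and the short end batten, and slide the wooden dog along the back batten until it bears against the blank's free end. Only push with the fingers: never lift, tip or carry the blank, leave everything else on the bench where it is, and take the hand away at the end.

Things in the scene. Friction and masses are not known exactly. Their poses are not given: they have to be found in the camera images.
- board: Fixed plywood carving board 300 x 460 x 12 mm; place and yaw vary. Origin: centre of its underside at bench height, z up, top at z = 12 mm. On it two brown battens, 30 mm wide, tops at z = 34 mm: a long back batten along y on the far (+x) side, over the whole 460 mm, working face at x = +95 mm; a short end batten on the +y side, working face at y = +195 mm, from x = -30 to +95.
- corner (a point): Inner corner where the working faces of the two battens meet, on the board's top (board frame x = +95, y = +195, z = 12 mm). Its axes are the board's. The blank's corner belongs here.
- blank: Loose pale wood block, 80 (x) x 120 (y) x 30 mm high, 120 to 220 g, with a low half-carved leaf (up to 4 mm) on top. Origin: underside centre. Starts flat on the board, turned up to 0.3 rad, 120 mm side roughly along the back batten. Home: long side on the back batten, +y short end on the end batten, axes parallel to the board's, origin at board x = +55, y = +135 mm.
- dog_face (a point): Centre of the dog's working (+y) face, at board x = +60, z = 30 mm. The dog is a dark wood saddle riding on the back batten with an arm across the board in front of it: arm from board x = 27 to 93 mm, 28 mm thick in y, 14 to 46 mm above the bench.
- dog_rear (a point): Centre of the dog arm's rear (-y) face, where it is pushed; 28 mm on the -y side of point dog_face.
- dog (a joint): Travel of the dog along the board's +y, m: 0 puts its working face at board y = -170 mm; grows towards the end batten. About 1.5 N moves it, slightly damped; it stays where left. Against the seated blank (free end at board y = +75 mm) it reads 0.245.
- rosette: Bystander: round pale turned disc, diameter 52, 20 mm high, on the board's near left corner. Origin: underside centre.
- knife: Bystander: small carving knife lying on the board's near right corner, 138 mm long along its x (-65 to +73 mm), 17 wide, 15 high.
- gouge: Bystander: gouge with brown wood handle and steel blade lying on the bench right of the board, 220 mm long along its x (-110 to +110 mm), 26 wide, 26 high.
- stone: Bystander: grey sharpening stone 150 x 60 x 22 mm flat on the bench left of the board. Origin: underside centre.
- mallet: Bystander: turned wood mallet standing on its head left of the board, handle up, diameter 100, 250 mm tall. Origin: underside centre.
- sanding_block: Bystander: cork sanding block 55 x 100 x 35 mm on the bench right of the board. Origin: underside centre.
- glue: Bystander: white bottle, diameter 52, 130 mm tall, on the bench left of the board. Origin: underside centre.
Things that resemble listed ones, but are neither listed nor needed, are in the scene too. What is shaped like the blank but pink is not meant.

How it is judged (in metres and radians):
At the end, for the whole second after the job is handed in: The blank lies flat and at rest on the board in the corner, its origin within 3 mm of the seated place along each board axis and square to it within 0.035 rad (2 degrees); the dog's face is within 3.5 mm of the seated blank's free end (at least 71.5 mm along the board's y) (x of blank in the frame of board between 0.052 and 0.058 m and y of blank in the frame of board between 0.132 and 0.138 m and z of blank in the frame of board below 0.015 m and angle between the x axis of blank and the x axis of board, either way round below 0.035 rad and angle between blank's own z axis and vertical below 0.05 rad and y of dog_face in the frame of board above 0.0715 m and linear speed of blank below 0.01 m/s); the robot touches nothing.
It fails at once if the blank is lifted 10 mm or tipped by more than 0.2 rad (z of blank in the frame of board above 0.022 m or angle between blank's own z axis and vertical above 0.2 rad).
It fails at once if a bystander is moved by more than 20 mm (distance of any of rosette, knife, gouge, stone, mallet, sanding_block, glue from where it was at the start of the episode above 0.02 m).
It also fails if it takes over 64 s, if anything falls off the work surface, if the arm or the gripper's body presses on something with over 40 N, if the wrist force passes 120 N, or if a joint passes its speed limit or range.

ROBOT

A 6-joint arm with a two-finger parallel gripper is mounted at the origin on the work surface. World frame = base frame: x ahead of the robot, y to its left, z up, the work surface at z = 0. Lengths are in mm, angles in rad, forces in N, time in s.
With the tool pointing down it reaches from about 400 to 925 mm from the base axis. Payload 12.5 kg.
Tool frame: the origin (TCP) lies on the centre line of the jaws, within the pads' length; the fingertips stand 19 mm ahead of it and the grasp point (between the pads) is the TCP; y points along the fingers, x is the direction in which the jaws open and shut, and the axes are right-handed (so a half turn about y gives the same grasp; the last joint's range is limited). The gripper opens to 95 mm and grips with 3 to 60 N. Pads are 20 mm wide; open, the fingers measure 119 mm over their backs; the gripper's body (75 mm by 180 mm) begins 59 mm behind the grasp point.
Start: joints at [1.159, 0.491, 1.559, -0, 1.092, -0.106], TCP at [188.143, 596.026, 233.661] pointing down, gripper open.
Joint ranges: [-3.1, 3.1], [-0.84, 2.19], [0.05, 2.79], [-1.13, 4.28], [0.06, 2.93], [-2.69, 2.69]. Speed limits (rad/s): [2.22, 2.22, 2.79, 3.14, 3.14, 3.14].

INTERFACE

Orientations are given as [roll, pitch, yaw] about the fixed x, y, z axes, in that order (R = Rz(yaw) Ry(pitch) Rx(roll)).
In Python, from cell import env gives the robot as it stands. The module is installed in compiled form; this text tells all that it offers.
- The arm moves only by the tool move_arm, never from a script. Its argument "rows" is a list of rows, each an object of numbers: "tx", "ty", "tz": the shift along the tool's x, y, z in cm; "rx", "ry", "rz": the turn, a rotation vector about the tool's x, y, z in rad; "grip": the opening in per cent of the stroke, from 0 (shut) to 100 (fully open). In form: [{"tx": .., "ty": .., "tz": .., "rx": .., "ry": .., "rz": .., "grip": ..}, ...]. A call has 1 to 10 rows; each row shifts and turns the commanded pose from where the row before left it, along the tool's axes as they then stand; what a row does not reach is not made up. A row lasts 1/12 s, in which the tool goes at most 41.7 mm and 7.16 degrees, less where a joint would pass 70% of its speed; a pose out of reach is approached as far as the arm can. A call is refused whole if a number of a shift passes 4.17 or a number of a turn 0.125, either way. A call with a gripper value outside its range is refused whole. The fingers move at their own pace and stop on an object; the grip force is fixed at half the most. Time passes only in rows, so rows that do not move let the fingers close. It gives the time, the measured TCP pose, the force and the opening at its end, in the units of the state.
- env.state(): the state, without advancing time (a new reading comes with each control period).
- env.read_camera(name): name is "side" or "top"; returns (picture, depth): 480x640x3 uint8, blue, green, red; 480x640 float32, mm along the optical axis (not along the pixel's ray), 0 where there is no reading.
- env.calibration(name): a dict with "vertical_fov" (degrees; the focal length in pixels is half the picture's height over the tangent of half this angle, whatever the lens; pixels are square), "cx", "cy" (the principal point, pixels), "dist" ([k1, k2, p1, p2, k3] as OpenCV has them; the pictures are not rectified), "eye" and "rotation" of the camera in the world. Camera axes: x right, y up, looking along -z (the intrinsics and any distortion apply to the point x, -y, -z); pixel columns grow to the right and rows downward; lengths in mm; the calibration is good to about 2 mm. A picture is of the moment at which its call begins. calibration takes no time and is no camera call.
- env.job_done(): hands the job in, once; it reports no verdict.
The state is a dict: "t": time; "joints": joint angles; "qvel": joint speeds; "tau": joint torques, N m; "eef_pos": TCP position; "tcp_rot": TCP orientation; "ft_force": force on the tool from outside, world axes, zero at the start; "moment": the same for the moment, N m; "opening": opening from 0.0 (shut) to 1.0 (fully open).
Only numpy, scipy, OpenCV 4.12 (cv2) and the standard library are available. Lean on these libraries where they do the work, as an engineer would, in place of code of your own. Each camera call takes 0.05 s, during which the arm holds its last target.

## Working session

There is one attempt and no reset: what is moved stays moved. The work goes in short steps, Python scripts to look and compute and a tool call to move; the robot and the scene stay as the last step left them, time stands still between calls to the robot, and variables do not carry over. Pictures are saved under pics/ and viewed, and the job is handed in when it is done.

Besides the shell and the picture viewer there is one more tool, called after ">>>" as a command line: name --argument value ..., lists and objects as JSON in quotes. move_arm: Moves the arm, as the interface text tells. Its arguments: {"type":"object","properties":{"rows":{"type":"array"}},"required":["rows"]}

```bash
mkdir -p pics; python3 - <<'E'
from cell import env
import cv2, numpy as np
for n in ("top","side"):
    p,d=env.read_camera(n); cv2.imwrite(f"pics/{n}0.png",p); np.save(f"{n}0.npy",d)
    print(n,env.calibration(n))
print(env.state())
E
```

```text
top {'vertical_fov': 43.270808184813426, 'cx': 317.71351739893163, 'cy': 226.38494359971253, 'dist': array([0.02887876, 0.        , 0.        , 0.        , 0.        ]), 'eye': array([ 210.19276158,   15.35456404, 1294.8554277 ]), 'rotation': array([ 2.02621781e-01, -4.99025417e-04, -1.53543067e+00])}
side {'vertical_fov': 54.8006275446528, 'cx': 318.6460682349008, 'cy': 243.55557260052606, 'dist': array([-0.05486012,  0.        ,  0.        ,  0.        ,  0.        ]), 'eye': array([ 322.62131314, -714.88367523,  652.78585122]), 'rotation': array([ 0.91998277,  0.02418581, -0.24684071])}
{'t': 0.1, 'joints': array([ 1.15939581e+00,  4.91443340e-01,  1.55936180e+00,  1.77144332e-05,
        1.09169293e+00, -1.05614202e-01]), 'qvel': array([-0.00129484, -0.00158944, -0.00177385,  0.00094809,  0.00046299,
       -0.00043481]), 'tau': array([ 2.62587324e-03, -6.13623977e+01, -2.58608526e+01,  6.94060978e-02,
        4.70475142e-02, -4.29615886e-05]), 'eef_pos': array([188.06131574, 595.84324366, 233.16412885]), 'tcp_rot': array([-1.57068526e+00,  8.98710517e-04,  1.26500189e+00]), 'ft_force': array([-0.45374231,  0.52505425, -0.79356373]), 'moment': array([ 0.03054994,  0.02866373, -0.02444123]), 'opening': 1.0021171456432716}
```

View pics/top0.png

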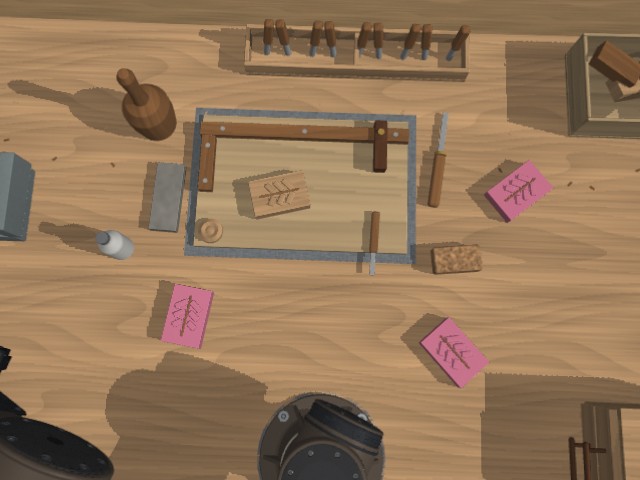

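View pics/side0.png

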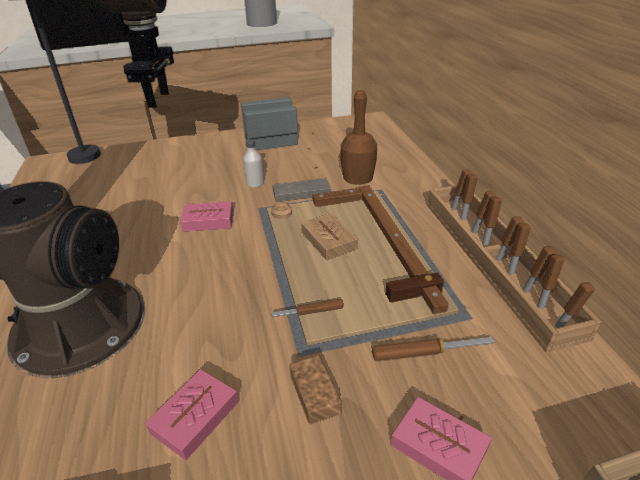

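The top view shows the board, with the back batten at rows 122-143 and the end batten at columns 200-215. The blank is at about (280,193), the dog at (380,146), the rosette at (209,230) and the knife at (374,240). I'll rectify the board plane so I can measure it.

```bash
cat > h.py <<'E'
import numpy as np, cv2
from scipy.spatial.transform import Rotation as R
from cell import env
def cam(n):
    c=env.calibration(n); f=240/np.tan(np.radians(c['vertical_fov'])/2)
    K=np.array([[f,0,c['cx']],[0,f,c['cy']],[0,0,1.]])
    Rw=R.from_euler('xyz',c['rotation']).as_matrix()@np.diag([1,-1,-1.])
    return K,c['dist'],Rw,c['eye']
def ray(n,uv,z):
    K,d,Rw,e=cam(n); u=cv2.undistortPoints(np.array(uv,float).reshape(-1,1,2),K,d).reshape(-1,2)
    r=np.c_[u,np.ones(len(u))]@Rw.T
    return e+r*((z-e[2])/r[:,2])[:,None]
def proj(n,P):
    K,d,Rw,e=cam(n); Q=(np.array(P,float).reshape(-1,3)-e)@Rw
    return cv2.projectPoints(Q,np.zeros(3),np.zeros(3),K,d)[0].reshape(-1,2)
def rect(n,img,z,x0,x1,y0,y1,s):
    # ortho picture: up=+x, left=+y, s px/mm
    H,W=int((x1-x0)*s),int((y1-y0)*s)
    v,u=np.mgrid[0:H,0:W]; X=x1-v/s; Y=y1-u/s
    m=proj(n,np.stack([X,Y,np.full_like(X,z)],-1)).reshape(H,W,2).astype(np.float32)
    return cv2.remap(img,m[...,0],m[...,1],cv2.INTER_CUBIC)
E
python3 - <<'E'
from h import *
p=cv2.imread('pics/top0.png')
print(ray('top',[(196,108),(416,116),(185,255),(413,263)],12))
cv2.imwrite('pics/crop0.png',cv2.resize(p[100:270,180:420],None,fx=3.3,fy=3.3,interpolation=cv2.INTER_CUBIC))
p=cv2.imread('pics/side0.png')
cv2.imwrite('pics/crops0.png',cv2.resize(p[170:355,255:475],None,fx=3.2,fy=3.2,interpolation=cv2.INTER_CUBIC))
E
```

```text
[[ 735.59436085  307.27179031   12.        ]
 [ 734.24558984 -187.52566838   12.        ]
 [ 401.04471741  305.68978853   12.        ]
 [ 401.01610978 -182.22137145   12.        ]]
```

View pics/crop0.png

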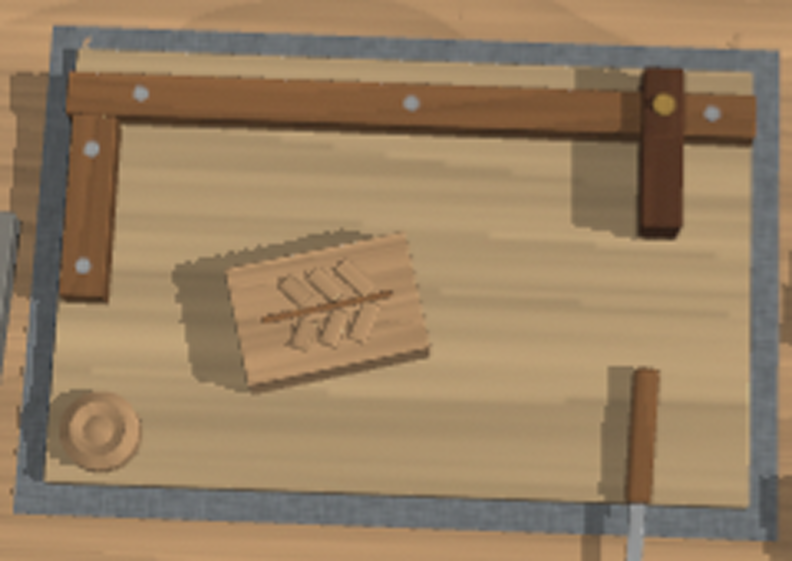

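View pics/crops0.png

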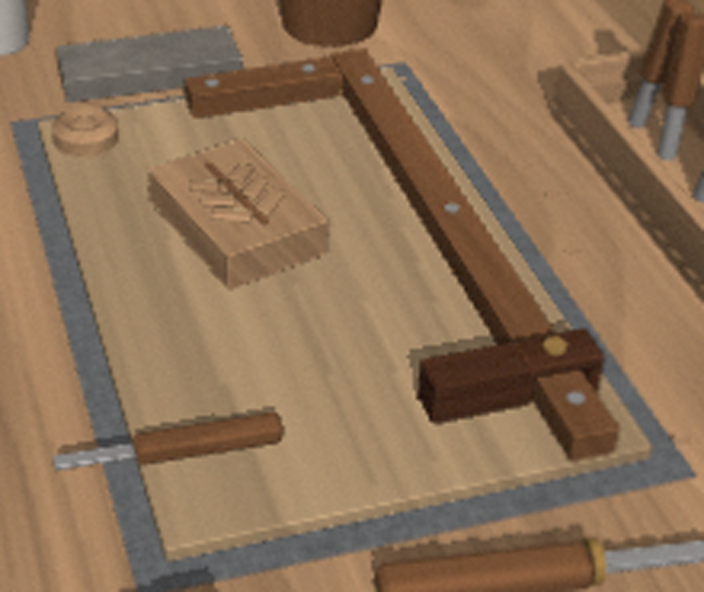

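```bash
python3 - <<'E'
from h import *
p=cv2.imread('pics/top0.png')
for z in (34,42):
    r=rect('top',p,z,430,730,-190,300,1.6)
    for i in range(0,490,50): cv2.line(r,(int(i*1.6),0),(int(i*1.6),4),(0,0,255),1)
    for i in range(0,300,50): cv2.line(r,(0,int(i*1.6)),(4,int(i*1.6)),(0,0,255),1)
    cv2.imwrite(f'pics/rect{z}.png',r)
hsv=cv2.cvtColor(p,cv2.COLOR_BGR2HSV)
for uv in [(230,130),(300,131),(207,170),(380,146),(270,190),(260,230),(330,190),(265,143)]: print(uv,hsv[uv[1],uv[0]],p[uv[1],uv[0]])
E
```

```text
(230, 130) [ 14 143 132] [ 58  92 132]
(300, 131) [ 14 143 130] [ 57  90 130]
(207, 170) [ 14 145 120] [ 52  84 120]
(380, 146) [ 11 144  83] [36 53 83]
(270, 190) [ 15 108 166] [ 96 130 166]
(260, 230) [ 17  92 163] [104 138 163]
(330, 190) [ 18  92 167] [107 142 167]
(265, 143) [ 18  91 166] [107 143 166]
```

View pics/rect34.png

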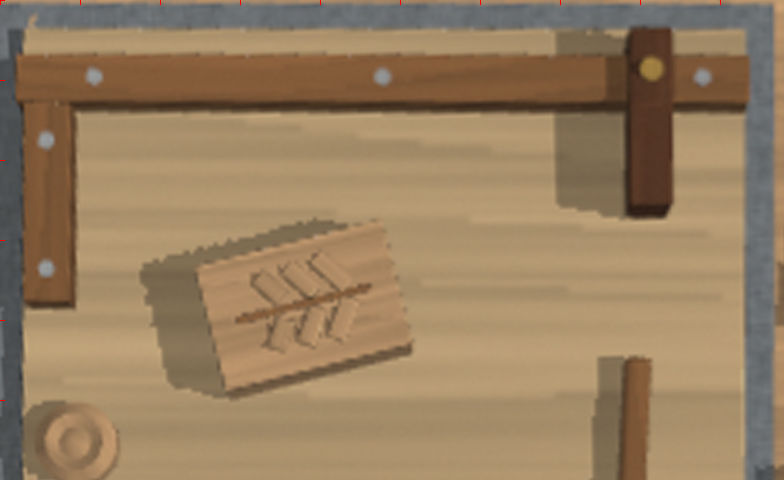

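View pics/rect42.png

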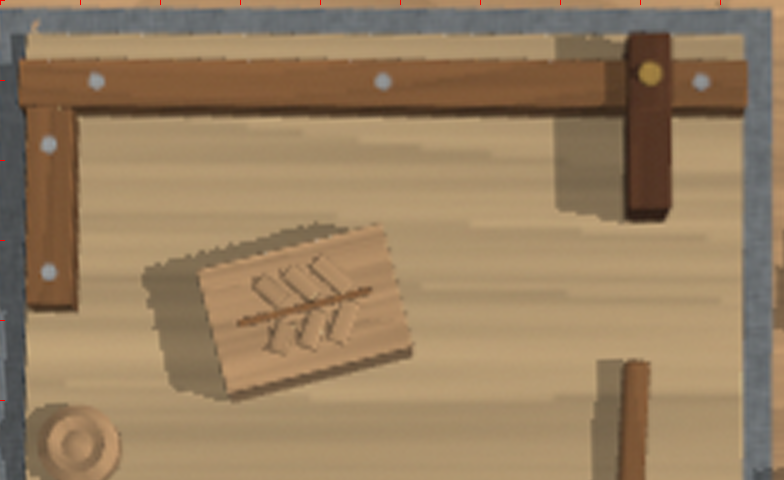

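```bash
python3 - <<'E'
from h import *
p=cv2.imread('pics/top0.png')
s=3
r=rect('top',p,34,430,730,-190,300,s)
g=cv2.GaussianBlur(r,(0,0),3)[...,2].astype(int)
def fit(a,b):
    a=np.array(a,float);b=np.array(b,float);k=np.ones(len(a),bool)
    for _ in range(5):
        c=np.polyfit(a[k],b[k],1); e=b-np.polyval(c,a); k=abs(e)<max(1,2*e[k].std())
    return c,e[k].std(),k.sum()
def wy(u): return 300-u/s
def wx(v): return 730-v/s
# back batten by threshold on red: top 130 vs board165 -> back edge at 148; front edge top->dark face
A=[];B=[];C=[]
for u in range(180,1120,6):
    col=g[:,u]; d=np.diff(col)
    seg=d[80:130]; b=80+seg.argmin(); A.append((wy(u),wx(b+.5)))   # back edge
    seg=d[170:205]; f=170+seg.argmin(); B.append((wy(u),wx(f+.5)))
    seg=d[185:225]; f=185+seg.argmax(); C.append((wy(u),wx(f+.5)))
for q in (A,B,C):
    q=np.array(q); print(fit(q[:,0],q[:,1]), 'x at y=250,-180', np.polyval(fit(q[:,0],q[:,1])[0],[250,0,-180]))
D=[];E=[]
for v in range(230,550,6):
    d=np.diff(g[v,:]); f=110+d[110:170].argmax(); E.append((wx(v),wy(f+.5)))
    f=20+d[20:80].argmin(); D.append((wx(v),wy(f+.5)))
for q in (D,E):
    q=np.array(q); print(fit(q[:,0],q[:,1]), 'y at x=540,640', np.polyval(fit(q[:,0],q[:,1])[0],[540,640]))
# raw scanlines
print(g[70:230,700][::4]); print(g[400,20:180][::4])
print('dog row', g[480,930:1160:5], 'col at 1215', g[20:440,1215][::8])
E
```

```text
(array([1.40476574e-03, 6.97278599e+02]), np.float64(0.7671724796872365), np.int64(151)) x at y=250,-180 [697.62979059 697.27859916 697.02574132]
(array([2.89935442e-03, 6.67095210e+02]), np.float64(0.4632010845282111), np.int64(151)) x at y=250,-180 [667.82004831 667.09520971 666.57332591]
(array([1.75505771e-03, 6.60120501e+02]), np.float64(0.3353010146402857), np.int64(156)) x at y=250,-180 [660.55926531 660.12050088 659.80459049]
(array([1.55708024e-02, 2.77146155e+02]), np.float64(6.737355077455928), np.int64(54)) y at x=540,640 [285.55438875 287.11146899]
(array([-2.95406899e-03,  2.54687006e+02]), np.float64(0.3068137198645522), np.int64(54)) y at x=540,640 [253.09180908 252.79640218]
[171 173 176 178 179 178 174 160 141 130 130 131 132 132 133 133 134 135
 135 135 133 130 126 124 124 125 127 127 124 113  92  71  66  74  94 132
 169 183 180 178]
[ 74  76  76  75  75  77  94 116 124 124 124 125 127 128 127 124 119 117
 117 120 122 122 121 120 121 123 123 115 101  97 113 143 164 168 168 168
 168 168 167 167]
dog row [178 178 179 179 179 179 179 179 179 179 179 179 179 179 179 179 179 179
 179 179 180 179 179 179 178 179 179 179 179 179 179 179 178 179 179 178
 178 179 179 179 179 179 179 179 179 179] col at 1215 [112 111 108 101  87  82  81  81  82  82  89 127 160 159 159 151 114  84
  83  83  83  84  87  84  83  83  83  83  82  83  82  82  82  83  83  82
  82  82  82  81  81  82  82  81  80  72  50  48  75 155 187 177 169]
```

The back batten's working face is at world x≈667.7. The end batten's face is at y≈257 and the board yaw is about 0, so home is at about (628,197). In `rect42` the blank's corners put its centre at about (538,109) with yaw +0.237. The dog's rear face is at y≈-118. I'll turn the jaws along world y and travel to the near side of the blank.

>>> move_arm --rows '[{"ry": -0.102, "grip": 70}, {"ry": -0.102, "grip": 70}, {"ry": -0.102, "grip": 70}, {"tx": -2.5, "tz": -1.4, "grip": 70}, {"tx": -2.5, "tz": -1.4, "grip": 70}, {"tx": -2.5, "tz": -1.4, "grip": 70}, {"tx": -2.5, "tz": -1.4, "grip": 70}, {"tx": -2.5, "tz": -1.4, "grip": 70}, {"tx": -2.5, "tz": -1.4, "grip": 70}, {"tx": -2.5, "tz": -1.4, "grip": 70}]'

```text
validation failed for argument at $.ro...
```

>>> move_arm --rows '[{"tx": 0, "ty": 0, "tz": 0, "rx": 0, "ry": -0.102, "rz": 0, "grip": 70}, {"tx": 0, "ty": 0, "tz": 0, "rx": 0, "ry": -0.102, "rz": 0, "grip": 70}, {"tx": 0, "ty": 0, "tz": 0, "rx": 0, "ry": -0.102, "rz": 0, "grip": 70}]'

```text
t: 0.35
eef_pos: [188.1, 595.9, 233.3]
tcp_rot: [-1.571, 0.001, 1.576]
ft_force: [-0.0, -0.8, 0.4]
opening: 0.843
```

>>> move_arm --rows '[{"tx": -3.0, "ty": 0, "tz": -1.6, "rx": 0, "ry": 0.004, "rz": 0, "grip": 70}, {"tx": -3.0, "ty": 0, "tz": -1.6, "rx": 0, "ry": 0, "rz": 0, "grip": 70}, {"tx": -3.0, "ty": 0, "tz": -1.6, "rx": 0, "ry": 0, "rz": 0, "grip": 70}, {"tx": -3.0, "ty": 0, "tz": -1.6, "rx": 0, "ry": 0, "rz": 0, "grip": 70}, {"tx": -3.0, "ty": 0, "tz": -1.6, "rx": 0, "ry": 0, "rz": 0, "grip": 70}, {"tx": -3.0, "ty": 0, "tz": -1.6, "rx": 0, "ry": 0, "rz": 0, "grip": 70}, {"tx": -3.0, "ty": 0, "tz": -1.6, "rx": 0, "ry": 0, "rz": 0, "grip": 70}, {"tx": -3.0, "ty": 0, "tz": -1.6, "rx": 0, "ry": 0, "rz": 0, "grip": 70}, {"tx": -3.0, "ty": 0, "tz": -1.6, "rx": 0, "ry": 0, "rz": 0, "grip": 70}, {"tx": -3.0, "ty": 0, "tz": -1.6, "rx": 0, "ry": 0, "rz": 0, "grip": 70}]'

```text
t: 1.18
eef_pos: [347.5, 293.9, 233.6]
tcp_rot: [-1.571, -0.0, 1.567]
ft_force: [0.2, 0.2, -1.3]
opening: 0.699
```

>>> move_arm --rows '[{"tx": -3.0, "ty": 0, "tz": -1.7, "rx": 0, "ry": 0, "rz": 0, "grip": 70}, {"tx": -3.0, "ty": 0, "tz": -1.7, "rx": 0, "ry": 0, "rz": 0, "grip": 70}, {"tx": -3.0, "ty": 0, "tz": -1.7, "rx": 0, "ry": 0, "rz": 0, "grip": 70}, {"tx": -3.0, "ty": 0, "tz": -1.7, "rx": 0, "ry": 0, "rz": 0, "grip": 70}, {"tx": -3.0, "ty": 0, "tz": -1.7, "rx": 0, "ry": 0, "rz": 0, "grip": 70}, {"tx": -3.0, "ty": 0, "tz": -1.7, "rx": 0, "ry": 0, "rz": 0, "grip": 70}, {"tx": 0, "ty": 3, "tz": 0, "rx": 0, "ry": 0, "rz": 0, "grip": 70}, {"tx": 0, "ty": 3, "tz": 0, "rx": 0, "ry": 0, "rz": 0, "grip": 70}, {"tx": 0, "ty": 3, "tz": 0, "rx": 0, "ry": 0, "rz": 0, "grip": 70}, {"tx": 0, "ty": 3, "tz": 0, "rx": 0, "ry": 0, "rz": 0, "grip": 70}]'

```text
t: 2.02
eef_pos: [448.4, 114.7, 112.5]
tcp_rot: [-1.571, -0.0, 1.566]
ft_force: [1.7, 0.0, -0.8]
opening: 0.702
```

```bash
python3 - <<'E'
from h import *
for n in('top','side'):
    p,d=env.read_camera(n); cv2.imwrite(f'pics/{n}1.png',p)
print(env.state()['eef_pos'])
E
```

```text
[446.66716716 114.76434596 110.48072369]
```

View pics/side1.png

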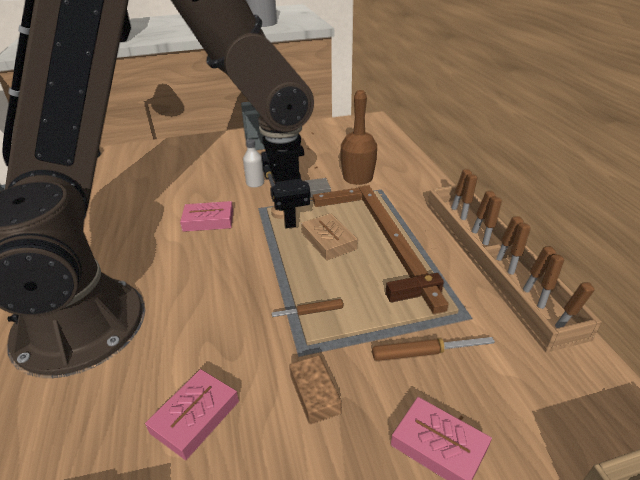

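The hand is just in front of the blank, with the fingers at about (290,215) in the side view and clear of everything. I'll lower it and start pushing.

>>> move_arm --rows '[{"tx": 0, "ty": 2.5, "tz": 0, "rx": 0, "ry": 0, "rz": 0, "grip": 70}, {"tx": 0, "ty": 2.5, "tz": 0, "rx": 0, "ry": 0, "rz": 0, "grip": 70}, {"tx": 0, "ty": 2.3, "tz": 0, "rx": 0, "ry": 0, "rz": 0, "grip": 70}, {"tx": 0, "ty": 0, "tz": 0, "rx": 0, "ry": 0, "rz": 0, "grip": 70}, {"tx": 0, "ty": 0, "tz": -0.6, "rx": 0, "ry": 0, "rz": 0, "grip": 70}, {"tx": 0, "ty": 0, "tz": -0.6, "rx": 0, "ry": 0, "rz": 0, "grip": 70}, {"tx": 0, "ty": 0, "tz": -0.6, "rx": 0, "ry": 0, "rz": 0, "grip": 70}, {"tx": 0, "ty": 0, "tz": -0.6, "rx": 0, "ry": 0, "rz": 0, "grip": 70}, {"tx": 0, "ty": 0, "tz": -0.6, "rx": 0, "ry": 0, "rz": 0, "grip": 70}, {"tx": 0, "ty": 0, "tz": -0.6, "rx": 0, "ry": 0, "rz": 0, "grip": 70}]'

```text
t: 2.95
eef_pos: [485.2, 115.0, 41.3]
tcp_rot: [-1.572, -0.0, 1.567]
ft_force: [-0.9, 1.4, 0.2]
opening: 0.7
```

>>> move_arm --rows '[{"tx": 0, "ty": 0, "tz": -0.6, "rx": 0, "ry": 0, "rz": 0, "grip": 70}, {"tx": 0, "ty": 0, "tz": -0.6, "rx": 0, "ry": 0, "rz": 0, "grip": 70}, {"tx": 0, "ty": 0, "tz": -0.6, "rx": 0, "ry": 0, "rz": 0, "grip": 70}, {"tx": 0, "ty": 0, "tz": -0.6, "rx": 0, "ry": 0, "rz": 0, "grip": 70}, {"tx": 0, "ty": 0, "tz": -0.6, "rx": 0, "ry": 0, "rz": 0, "grip": 70}, {"tx": 0, "ty": 0, "tz": -0.6, "rx": 0, "ry": 0, "rz": 0, "grip": 70}]'

```text
t: 3.45
eef_pos: [520.9, 114.8, 40.6]
tcp_rot: [-1.57, -0.0, 1.567]
ft_force: [-1.8, 0.1, 0.7]
opening: 0.7
```

```bash
python3 - <<'E'
from h import *
for n in('top','side'):
    p,d=env.read_camera(n); cv2.imwrite(f'pics/{n}2.png',p)
    cv2.imwrite('pics/%s2c.png'%n,cv2.resize(p[170:355,255:475] if n=='side' else p[100:270,180:420],None,fx=3.2,fy=3.2))
s=env.state();print(s['eef_pos'],s['ft_force'])
E
```

```text
[521.64677458 114.80856316  40.61858764] [-0.36995247 -0.71382803 -0.13468667]
```

View pics/side2c.png

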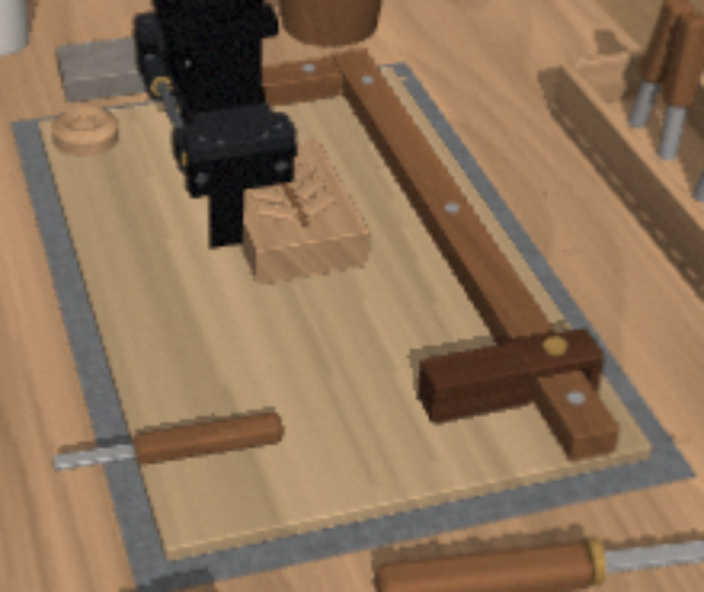

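View pics/top2.png

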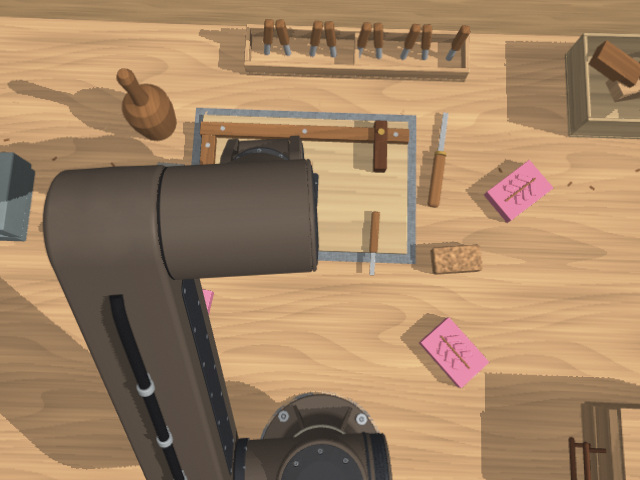

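The side view shows the blank turning almost square under both fingers, lying flat at about (305,215) in the crop. I'll continue to the batten.

>>> move_arm --rows '[{"tx": 0, "ty": 0.2, "tz": -0.6, "rx": 0, "ry": 0, "rz": 0, "grip": 70}, {"tx": 0, "ty": 0, "tz": -0.6, "rx": 0, "ry": 0, "rz": 0, "grip": 70}, {"tx": 0, "ty": 0, "tz": -0.6, "rx": 0, "ry": 0, "rz": 0, "grip": 70}, {"tx": 0, "ty": 0, "tz": -0.6, "rx": 0, "ry": 0, "rz": 0, "grip": 70}, {"tx": 0, "ty": 0, "tz": -0.6, "rx": 0, "ry": 0, "rz": 0, "grip": 70}, {"tx": 0, "ty": 0, "tz": -0.6, "rx": 0, "ry": 0, "rz": 0, "grip": 70}, {"tx": 0, "ty": 0, "tz": -0.6, "rx": 0, "ry": 0, "rz": 0, "grip": 70}, {"tx": 0, "ty": 0, "tz": -0.6, "rx": 0, "ry": 0, "rz": 0, "grip": 70}, {"tx": 0, "ty": 0, "tz": -0.3, "rx": 0, "ry": 0, "rz": 0, "grip": 70}]'

```text
t: 4.3
eef_pos: [572.3, 114.6, 38.6]
tcp_rot: [-1.571, -0.0, 1.567]
ft_force: [-2.8, -0.2, 1.2]
opening: 0.701
```

>>> move_arm --rows '[{"tx": 0, "ty": 0, "tz": -0.2, "rx": 0, "ry": 0, "rz": 0, "grip": 70}, {"tx": 0, "ty": 0, "tz": -0.2, "rx": 0, "ry": 0, "rz": 0, "grip": 70}]'

```text
t: 4.47
eef_pos: [574.6, 114.6, 38.6]
tcp_rot: [-1.568, 0.0, 1.567]
ft_force: [-11.1, 0.2, 9.9]
opening: 0.7
```

```bash
python3 - <<'E'
from h import *
n='side'
p,d=env.read_camera(n); cv2.imwrite('pics/side3c.png',cv2.resize(p[180:320,270:450],None,fx=4.2,fy=4.2,interpolation=cv2.INTER_CUBIC))
s=env.state();print(s['eef_pos'],s['ft_force'])
E
```

```text
[574.53428997 114.60734931  38.59042203] [-4.20378073 -0.60056073  2.82938688]
```

View pics/side3c.png

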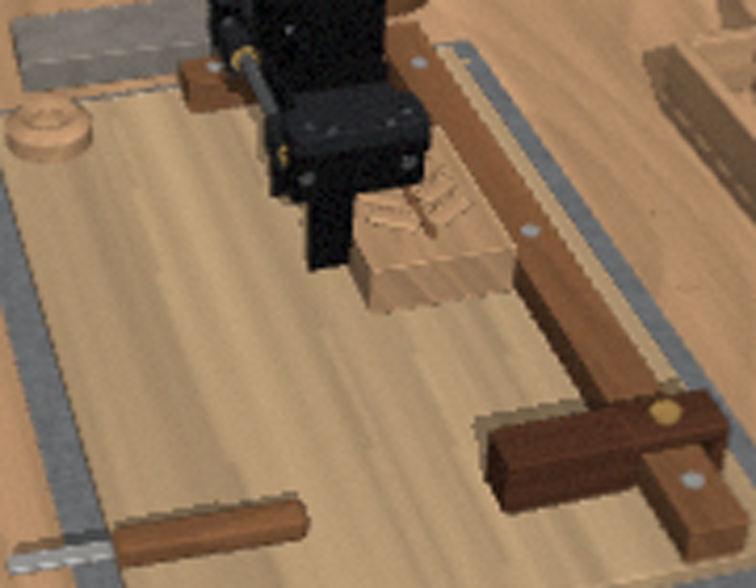

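The blank lies flush against the back batten, flat, with its face at about (515,260) in the crop. Next I'll retreat, close the fingers, lift, and go behind the dog.

>>> move_arm --rows '[{"tx": 0, "ty": 0, "tz": 1.5, "rx": 0, "ry": 0, "rz": 0, "grip": 70}, {"tx": 0, "ty": 0, "tz": 1.5, "rx": 0, "ry": 0, "rz": 0, "grip": 70}, {"tx": 0, "ty": -2.5, "tz": 0, "rx": 0, "ry": 0, "rz": 0, "grip": 0}, {"tx": 0, "ty": -2.5, "tz": 0, "rx": 0, "ry": 0, "rz": 0, "grip": 0}, {"tx": 0, "ty": -2.5, "tz": 0, "rx": 0, "ry": 0, "rz": 0, "grip": 0}, {"tx": 0, "ty": -2.5, "tz": 0, "rx": 0, "ry": 0, "rz": 0, "grip": 0}, {"tx": -2.5, "ty": 0, "tz": -0.8, "rx": 0, "ry": 0, "rz": 0, "grip": 0}, {"tx": -2.5, "ty": 0, "tz": -0.8, "rx": 0, "ry": 0, "rz": 0, "grip": 0}, {"tx": -2.5, "ty": 0, "tz": -0.8, "rx": 0, "ry": 0, "rz": 0, "grip": 0}, {"tx": -2.5, "ty": 0, "tz": -0.8, "rx": 0, "ry": 0, "rz": 0, "grip": 0}]'

```text
t: 5.35
eef_pos: [577.5, 13.6, 139.1]
tcp_rot: [-1.572, 0.0, 1.568]
ft_force: [0.4, 0.0, -0.3]
opening: 0.196
```

>>> move_arm --rows '[{"tx": -2.5, "ty": 0, "tz": -0.8, "rx": 0, "ry": 0, "rz": 0, "grip": 0}, {"tx": -2.5, "ty": 0, "tz": -0.8, "rx": 0, "ry": 0, "rz": 0, "grip": 0}, {"tx": -2.5, "ty": 0, "tz": -0.8, "rx": 0, "ry": 0, "rz": 0, "grip": 0}, {"tx": -2.5, "ty": 0, "tz": -0.8, "rx": 0, "ry": 0, "rz": 0, "grip": 0}, {"tx": -2.5, "ty": 0, "tz": -0.8, "rx": 0, "ry": 0, "rz": 0, "grip": 0}, {"tx": -2.5, "ty": 0, "tz": -0.8, "rx": 0, "ry": 0, "rz": 0, "grip": 0}, {"tx": -2.0, "ty": 0, "tz": -0.5, "rx": 0, "ry": 0, "rz": 0, "grip": 0}]'

```text
t: 5.93
eef_pos: [630.0, -157.5, 138.7]
tcp_rot: [-1.572, 0.0, 1.566]
ft_force: [1.1, -0.1, -0.9]
opening: 0.005
```

```bash
python3 - <<'E'
from h import *
n='side'
p,d=env.read_camera(n); cv2.imwrite('pics/side4.png',p)
n='top'
p,d=env.read_camera(n); cv2.imwrite('pics/top4.png',p)
s=env.state();print(s['eef_pos'],s['tcp_rot'],s['ft_force'],s['opening'])
E
```

```text
[ 629.9475709  -158.40470699  138.46120174] [-1.57182357e+00  5.54258439e-04  1.56437221e+00] [ 0.89026999 -0.68971808  0.37568079] 0.005399571904401058
```

View pics/side4.png

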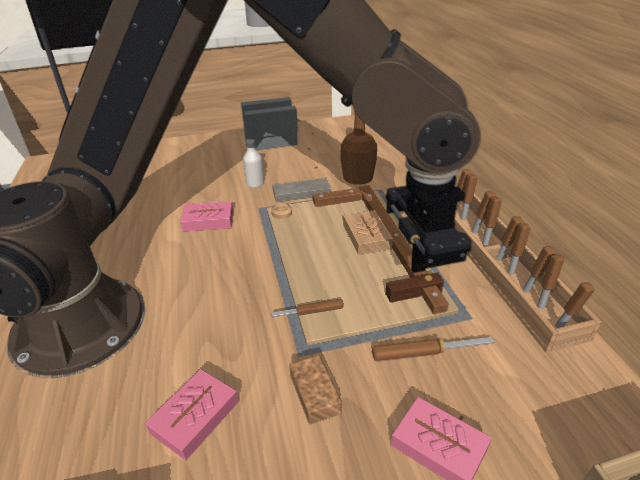

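View pics/top4.png

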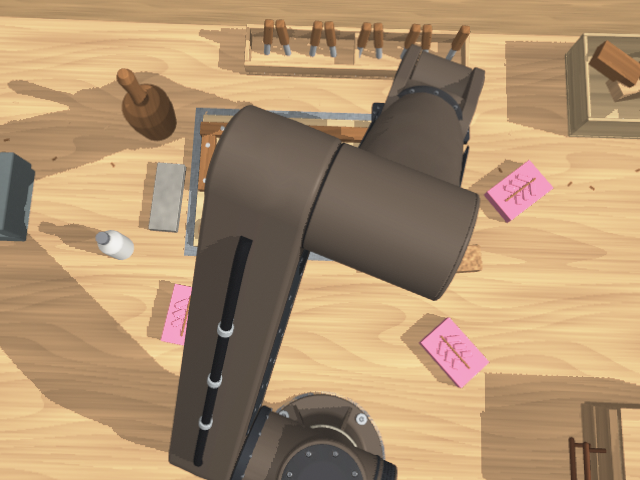

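```bash
python3 - <<'E'
from h import *
print(proj('side',[[630,-158,119],[630,-158,138],[630,-158,198],[630,-158,20],[630,-118,46],[600,-118,46]]))
p=cv2.imread('pics/side4.png');cv2.imwrite('pics/side4c.png',cv2.resize(p[180:350,360:500],None,fx=3.5,fy=3.5,interpolation=cv2.INTER_CUBIC))
E
```

```text
[[418.28197613 271.35178097]
 [419.45589991 263.01786844]
 [423.36838368 235.04596535]
 [412.62133173 311.16606945]
 [405.67237682 287.12434949]
 [390.98362515 290.04123685]]
```

View pics/side4c.png

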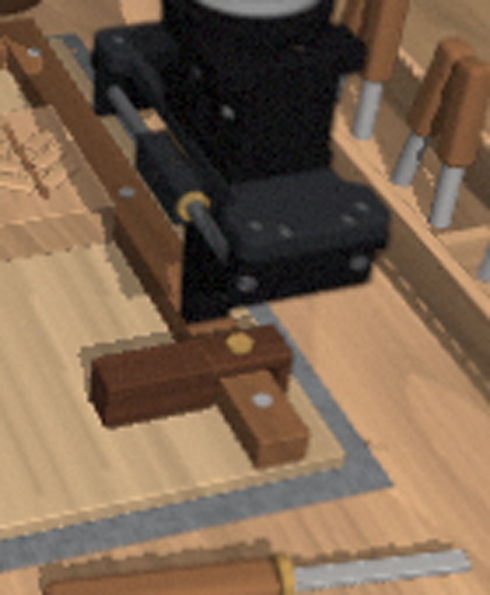

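The fingertip projects where the picture shows it, clear on the -y side of the dog. I'll lower it and push the dog.

>>> move_arm --rows '[{"tx": 0, "ty": 2.5, "tz": 0, "rx": 0, "ry": 0, "rz": 0, "grip": 0}, {"tx": 0, "ty": 2.5, "tz": 0, "rx": 0, "ry": 0, "rz": 0, "grip": 0}, {"tx": 0, "ty": 2.5, "tz": 0, "rx": 0, "ry": 0, "rz": 0, "grip": 0}, {"tx": 0, "ty": 2.4, "tz": 0, "rx": 0, "ry": 0, "rz": 0, "grip": 0}, {"tx": 0, "ty": 0, "tz": 0, "rx": 0, "ry": 0, "rz": 0, "grip": 0}, {"tx": 0.8, "ty": 0, "tz": 0, "rx": 0, "ry": 0, "rz": 0, "grip": 0}, {"tx": 0.8, "ty": 0, "tz": 0, "rx": 0, "ry": 0, "rz": 0, "grip": 0}, {"tx": 0.8, "ty": 0, "tz": 0, "rx": 0, "ry": 0, "rz": 0, "grip": 0}, {"tx": 0.8, "ty": 0, "tz": 0, "rx": 0, "ry": 0, "rz": 0, "grip": 0}, {"tx": 0.8, "ty": 0, "tz": 0, "rx": 0, "ry": 0, "rz": 0, "grip": 0}]'

```text
t: 6.87
eef_pos: [630.2, -114.7, 41.0]
tcp_rot: [-1.573, 0.001, 1.568]
ft_force: [0.9, -1.6, 1.2]
opening: 0.007
```

>>> move_arm --rows '[{"tx": 0.8, "ty": 0, "tz": 0, "rx": 0, "ry": 0, "rz": 0, "grip": 0}, {"tx": 0.8, "ty": 0, "tz": 0, "rx": 0, "ry": 0, "rz": 0, "grip": 0}, {"tx": 0.8, "ty": 0, "tz": 0, "rx": 0, "ry": 0, "rz": 0, "grip": 0}, {"tx": 0.8, "ty": 0, "tz": 0, "rx": 0, "ry": 0, "rz": 0, "grip": 0}, {"tx": 0.8, "ty": 0, "tz": 0, "rx": 0, "ry": 0, "rz": 0, "grip": 0}, {"tx": 0.8, "ty": 0, "tz": 0, "rx": 0, "ry": 0, "rz": 0, "grip": 0}, {"tx": 0.8, "ty": 0, "tz": 0, "rx": 0, "ry": 0, "rz": 0, "grip": 0}, {"tx": 0.8, "ty": 0, "tz": 0, "rx": 0, "ry": 0, "rz": 0, "grip": 0}, {"tx": 0.8, "ty": 0, "tz": 0, "rx": 0, "ry": 0, "rz": 0, "grip": 0}, {"tx": 0.8, "ty": 0, "tz": 0, "rx": 0, "ry": 0, "rz": 0, "grip": 0}]'

```text
t: 7.7
eef_pos: [629.8, -34.8, 39.6]
tcp_rot: [-1.571, -0.0, 1.567]
ft_force: [-0.4, -1.6, 2.6]
opening: 0.002
```

```bash
python3 - <<'E'
from h import *
n='side'
p,d=env.read_camera(n); cv2.imwrite('pics/side5c.png',cv2.resize(p[180:350,280:500],None,fx=3.5,fy=3.5,interpolation=cv2.INTER_CUBIC))
s=env.state();print(s['eef_pos'],s['tcp_rot'],s['ft_force'],s['opening'])
E
```

```text
[629.69764028 -33.50540009  39.53559486] [-1.57041548e+00 -4.15791286e-04  1.56766119e+00] [-0.31880049  1.74751843 -0.39132374] 0.005030288752510501
```

View pics/side5c.png

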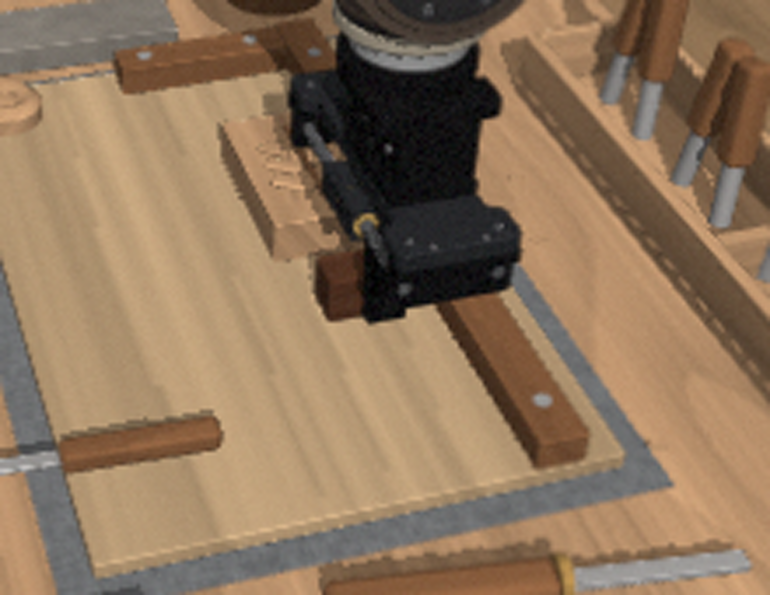

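The dog moves freely and has almost reached the blank's free end at about (310,245) in the crop. I'll keep pushing, more slowly.

>>> move_arm --rows '[{"tx": 0.6, "ty": 0, "tz": 0, "rx": 0, "ry": 0, "rz": 0, "grip": 0}, {"tx": 0.6, "ty": 0, "tz": 0, "rx": 0, "ry": 0, "rz": 0, "grip": 0}, {"tx": 0.6, "ty": 0, "tz": 0, "rx": 0, "ry": 0, "rz": 0, "grip": 0}, {"tx": 0.6, "ty": 0, "tz": 0, "rx": 0, "ry": 0, "rz": 0, "grip": 0}, {"tx": 0.6, "ty": 0, "tz": 0, "rx": 0, "ry": 0, "rz": 0, "grip": 0}, {"tx": 0.6, "ty": 0, "tz": 0, "rx": 0, "ry": 0, "rz": 0, "grip": 0}, {"tx": 0.6, "ty": 0, "tz": 0, "rx": 0, "ry": 0, "rz": 0, "grip": 0}, {"tx": 0.6, "ty": 0, "tz": 0, "rx": 0, "ry": 0, "rz": 0, "grip": 0}, {"tx": 0.6, "ty": 0, "tz": 0, "rx": 0, "ry": 0, "rz": 0, "grip": 0}, {"tx": 0.6, "ty": 0, "tz": 0, "rx": 0, "ry": 0, "rz": 0, "grip": 0}]'

```text
t: 8.58
eef_pos: [629.9, 25.0, 39.5]
tcp_rot: [-1.57, -0.0, 1.567]
ft_force: [-1.5, -2.9, -0.1]
opening: 0.005
```

```bash
python3 - <<'E'
from h import *
n='side'
p,d=env.read_camera(n); cv2.imwrite('pics/side6c.png',cv2.resize(p[180:350,280:500],None,fx=3.5,fy=3.5,interpolation=cv2.INTER_CUBIC))
s=env.state();print(s['eef_pos'],s['tcp_rot'],s['ft_force'],s['opening'])
E
```

```text
[629.93321179  25.97188116  39.54776881] [-1.57053820e+00 -3.34094117e-04  1.56749494e+00] [ 0.07780933 -0.15953674  0.50200295] 0.004100030832376488
```

View pics/side6c.png

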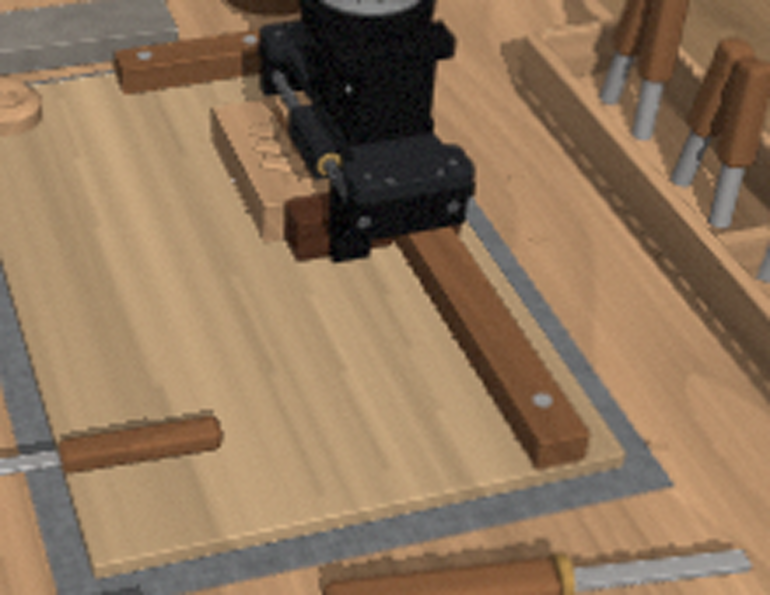

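The dog is now pushing the blank along the batten, and the blank stays square.

>>> move_arm --rows '[{"tx": 0.6, "ty": 0, "tz": 0, "rx": 0, "ry": 0, "rz": 0, "grip": 0}, {"tx": 0.6, "ty": 0, "tz": 0, "rx": 0, "ry": 0, "rz": 0, "grip": 0}, {"tx": 0.6, "ty": 0, "tz": 0, "rx": 0, "ry": 0, "rz": 0, "grip": 0}, {"tx": 0.6, "ty": 0, "tz": 0, "rx": 0, "ry": 0, "rz": 0, "grip": 0}, {"tx": 0.6, "ty": 0, "tz": 0, "rx": 0, "ry": 0, "rz": 0, "grip": 0}, {"tx": 0.6, "ty": 0, "tz": 0, "rx": 0, "ry": 0, "rz": 0, "grip": 0}, {"tx": 0.6, "ty": 0, "tz": 0, "rx": 0, "ry": 0, "rz": 0, "grip": 0}, {"tx": 0.6, "ty": 0, "tz": 0, "rx": 0, "ry": 0, "rz": 0, "grip": 0}, {"tx": 0.6, "ty": 0, "tz": 0, "rx": 0, "ry": 0, "rz": 0, "grip": 0}, {"tx": 0.6, "ty": 0, "tz": 0, "rx": 0, "ry": 0, "rz": 0, "grip": 0}]'

```text
t: 9.47
eef_pos: [630.3, 85.0, 39.6]
tcp_rot: [-1.571, -0.0, 1.567]
ft_force: [-2.1, -2.5, 0.1]
opening: 0.003
```

>>> move_arm --rows '[{"tx": 0.2, "ty": 0, "tz": 0, "rx": 0, "ry": 0, "rz": 0, "grip": 0}, {"tx": 0.2, "ty": 0, "tz": 0, "rx": 0, "ry": 0, "rz": 0, "grip": 0}, {"tx": 0.2, "ty": 0, "tz": 0, "rx": 0, "ry": 0, "rz": 0, "grip": 0}, {"tx": 0.1, "ty": 0, "tz": 0, "rx": 0, "ry": 0, "rz": 0, "grip": 0}]'

```text
t: 9.8
eef_pos: [630.3, 91.5, 39.6]
tcp_rot: [-1.571, -0.0, 1.567]
ft_force: [-2.4, -1.4, 0.2]
opening: 0.001
```

>>> move_arm --rows '[{"tx": 0.1, "ty": 0, "tz": 0, "rx": 0, "ry": 0, "rz": 0, "grip": 0}, {"tx": 0.1, "ty": 0, "tz": 0, "rx": 0, "ry": 0, "rz": 0, "grip": 0}]'

```text
t: 9.97
eef_pos: [630.4, 93.3, 39.6]
tcp_rot: [-1.571, -0.0, 1.567]
ft_force: [-2.2, -2.8, -0.1]
opening: 0.008
```

>>> move_arm --rows '[{"tx": 0.1, "ty": 0, "tz": 0, "rx": 0, "ry": 0, "rz": 0, "grip": 0}, {"tx": 0.1, "ty": 0, "tz": 0, "rx": 0, "ry": 0, "rz": 0, "grip": 0}]'

```text
t: 10.13
eef_pos: [630.4, 95.4, 39.6]
tcp_rot: [-1.571, -0.0, 1.567]
ft_force: [-1.8, -2.6, -0.4]
opening: 0.009
```

>>> move_arm --rows '[{"tx": 0.1, "ty": 0, "tz": 0, "rx": 0, "ry": 0, "rz": 0, "grip": 0}, {"tx": 0.1, "ty": 0, "tz": 0, "rx": 0, "ry": 0, "rz": 0, "grip": 0}]'

```text
t: 10.3
eef_pos: [630.4, 97.5, 39.6]
tcp_rot: [-1.571, -0.0, 1.567]
ft_force: [-1.8, -3.0, -0.7]
opening: 0.006
```

>>> move_arm --rows '[{"tx": 0.1, "ty": 0, "tz": 0, "rx": 0, "ry": 0, "rz": 0, "grip": 0}, {"tx": 0.1, "ty": 0, "tz": 0, "rx": 0, "ry": 0, "rz": 0, "grip": 0}]'

```text
t: 10.47
eef_pos: [630.3, 98.5, 39.6]
tcp_rot: [-1.57, 0.001, 1.568]
ft_force: [-3.1, -18.4, 0.7]
opening: 0.005
```

The force jumped to 18 N at y=98.5, so the blank is against the end batten. I'll retreat, then press once more in +x with two open fingers to seat it against the back batten.

>>> move_arm --rows '[{"tx": -1.0, "ty": 0, "tz": 0, "rx": 0, "ry": 0, "rz": 0, "grip": 0}, {"tx": -1.0, "ty": 0, "tz": 0, "rx": 0, "ry": 0, "rz": 0, "grip": 0}, {"tx": 0, "ty": -2.5, "tz": 0, "rx": 0, "ry": 0, "rz": 0, "grip": 0}, {"tx": 0, "ty": -2.5, "tz": 0, "rx": 0, "ry": 0, "rz": 0, "grip": 0}, {"tx": 0, "ty": -2.5, "tz": 0, "rx": 0, "ry": 0, "rz": 0, "grip": 0}, {"tx": 0, "ty": 0, "tz": 2.5, "rx": 0, "ry": 0, "rz": 0, "grip": 0}, {"tx": 0, "ty": 0, "tz": 2.5, "rx": 0, "ry": 0, "rz": 0, "grip": 70}, {"tx": 0, "ty": 0, "tz": 3, "rx": 0, "ry": 0, "rz": 0, "grip": 70}, {"tx": 0, "ty": 0, "tz": 3, "rx": 0, "ry": 0, "rz": 0, "grip": 70}, {"tx": 0, "ty": 0, "tz": 3, "rx": 0, "ry": 0, "rz": 0, "grip": 70}]'

```text
t: 11.3
eef_pos: [489.3, 79.6, 114.9]
tcp_rot: [-1.572, -0.0, 1.566]
ft_force: [-0.3, 0.6, -0.2]
opening: 0.227
```

```bash
python3 - <<'E'
from h import *
for n in('top','side'):
    p,d=env.read_camera(n); cv2.imwrite(f'pics/{n}7.png',p)
    cv2.imwrite('pics/%s7c.png'%n,cv2.resize(p[180:320,270:450] if n=='side' else p[100:200,180:340],None,fx=4.2,fy=4.2,interpolation=cv2.INTER_CUBIC))
s=env.state();print(s['eef_pos'],s['tcp_rot'],s['ft_force'],s['opening'])
E
```

```text
[486.77441492  79.75652495 114.91988713] [-1.56876300e+00 -3.52973929e-04  1.56683561e+00] [0.00888765 0.55237569 0.96893748] 0.3126102076453916
```

View pics/side7c.png

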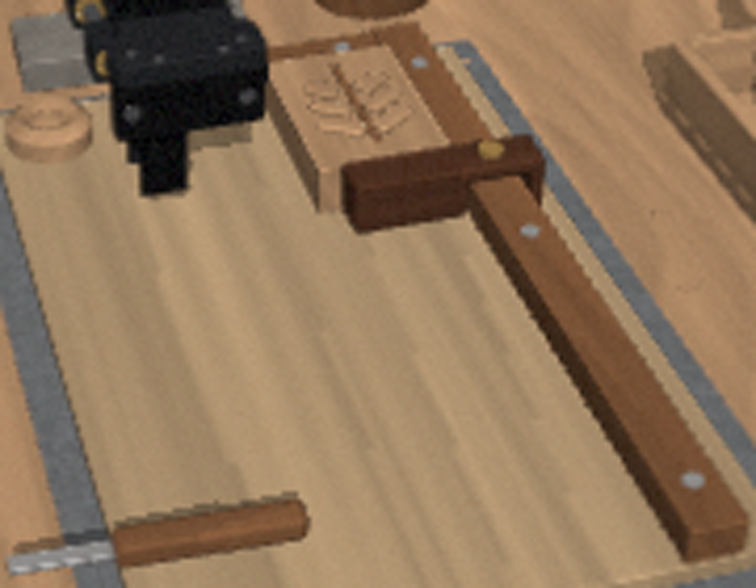

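View pics/top7c.png

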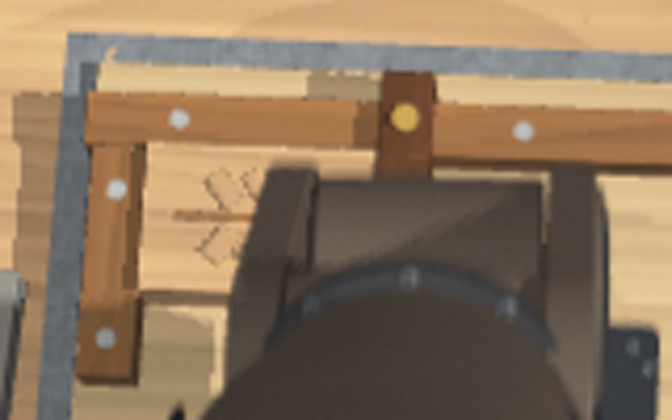

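Both views show the blank seated in the corner with the dog bearing on it, and no visible gaps. One confirming press in +x follows.

>>> move_arm --rows '[{"tx": 2.5, "ty": 0, "tz": -1.2, "rx": 0, "ry": 0, "rz": 0, "grip": 70}, {"tx": 2.5, "ty": 0, "tz": -1.2, "rx": 0, "ry": 0, "rz": 0, "grip": 70}, {"tx": 2.5, "ty": 0, "tz": -1.2, "rx": 0, "ry": 0, "rz": 0, "grip": 70}, {"tx": 2.2, "ty": 0, "tz": -1.2, "rx": 0, "ry": 0, "rz": 0, "grip": 70}, {"tx": 2.0, "ty": 0, "tz": -1.0, "rx": 0, "ry": 0, "rz": 0, "grip": 70}, {"tx": 0, "ty": 0, "tz": 0, "rx": 0, "ry": 0, "rz": 0, "grip": 70}, {"tx": 0, "ty": 2.5, "tz": 0, "rx": 0, "ry": 0, "rz": 0, "grip": 70}, {"tx": 0, "ty": 2.5, "tz": 0, "rx": 0, "ry": 0, "rz": 0, "grip": 70}, {"tx": 0, "ty": 2.6, "tz": 0, "rx": 0, "ry": 0, "rz": 0, "grip": 70}, {"tx": 0, "ty": 0, "tz": 0, "rx": 0, "ry": 0, "rz": 0, "grip": 70}]'

```text
t: 12.23
eef_pos: [547.3, 195.6, 34.9]
tcp_rot: [-1.566, 0.001, 1.566]
ft_force: [-1.1, 0.7, -0.2]
opening: 0.701
```

>>> move_arm --rows '[{"tx": 0, "ty": -0.3, "tz": -0.5, "rx": 0, "ry": 0, "rz": 0, "grip": 70}, {"tx": 0, "ty": 0, "tz": -0.5, "rx": 0, "ry": 0, "rz": 0, "grip": 70}, {"tx": 0, "ty": 0, "tz": -0.5, "rx": 0, "ry": 0, "rz": 0, "grip": 70}, {"tx": 0, "ty": 0, "tz": -0.4, "rx": 0, "ry": 0, "rz": 0, "grip": 70}, {"tx": 0, "ty": 0, "tz": -0.3, "rx": 0, "ry": 0, "rz": 0, "grip": 70}, {"tx": 0, "ty": 0, "tz": -0.2, "rx": 0, "ry": 0, "rz": 0, "grip": 70}, {"tx": 0, "ty": 0, "tz": -0.2, "rx": 0, "ry": 0, "rz": 0, "grip": 70}]'

```text
t: 12.82
eef_pos: [574.7, 196.6, 42.0]
tcp_rot: [-1.57, -0.0, 1.567]
ft_force: [-8.7, 1.2, 8.2]
opening: 0.699
```

>>> move_arm --rows '[{"tx": 0, "ty": 0, "tz": -0.1, "rx": 0, "ry": 0, "rz": 0, "grip": 70}, {"tx": 0, "ty": 0, "tz": 0, "rx": 0, "ry": 0, "rz": 0, "grip": 70}]'

```text
t: 12.98
eef_pos: [574.7, 196.6, 41.7]
tcp_rot: [-1.568, 0.0, 1.567]
ft_force: [-5.0, 0.4, 4.1]
opening: 0.7
```

The contact x is the same as before (574.7), so it was already home. Now I'll withdraw clear of the board.

>>> move_arm --rows '[{"tx": 0, "ty": 0, "tz": 1.5, "rx": 0, "ry": 0, "rz": 0, "grip": 70}, {"tx": 0, "ty": 0, "tz": 2.0, "rx": 0, "ry": 0, "rz": 0, "grip": 70}, {"tx": 0, "ty": -3, "tz": 0, "rx": 0, "ry": 0, "rz": 0, "grip": 70}, {"tx": 0, "ty": -3, "tz": 0, "rx": 0, "ry": 0, "rz": 0, "grip": 70}, {"tx": 0, "ty": -3, "tz": 0, "rx": 0, "ry": 0, "rz": 0, "grip": 70}, {"tx": 0, "ty": -3, "tz": 0, "rx": 0, "ry": 0, "rz": 0, "grip": 70}, {"tx": 0, "ty": -3, "tz": 1.5, "rx": 0, "ry": 0, "rz": 0, "grip": 70}, {"tx": 0, "ty": -3, "tz": 2, "rx": 0, "ry": 0, "rz": 0, "grip": 70}, {"tx": 2, "ty": 0, "tz": 2.5, "rx": 0, "ry": 0, "rz": 0, "grip": 70}, {"tx": 2, "ty": 0, "tz": 2.5, "rx": 0, "ry": 0, "rz": 0, "grip": 70}]'

```text
t: 13.82
eef_pos: [455.6, 237.1, 223.5]
tcp_rot: [-1.574, -0.001, 1.565]
ft_force: [0.1, 0.1, -0.7]
opening: 0.702
```

>>> move_arm --rows '[{"tx": 3, "ty": 0, "tz": 1.6, "rx": 0, "ry": 0, "rz": 0, "grip": 70}, {"tx": 3, "ty": 0, "tz": 1.6, "rx": 0, "ry": 0, "rz": 0, "grip": 70}, {"tx": 3, "ty": 0, "tz": 1.6, "rx": 0, "ry": 0, "rz": 0, "grip": 70}, {"tx": 3, "ty": 0, "tz": 1.6, "rx": 0, "ry": 0, "rz": 0, "grip": 70}, {"tx": 3, "ty": 0, "tz": 1.6, "rx": 0, "ry": 0, "rz": 0, "grip": 70}, {"tx": 3, "ty": 0, "tz": 1.6, "rx": 0, "ry": 0, "rz": 0, "grip": 70}, {"tx": 3, "ty": 0, "tz": 1.6, "rx": 0, "ry": 0, "rz": 0, "grip": 70}, {"tx": 3, "ty": 0, "tz": 1.6, "rx": 0, "ry": 0, "rz": 0, "grip": 70}, {"tx": 3, "ty": 0, "tz": 1.6, "rx": 0, "ry": 0, "rz": 0, "grip": 70}, {"tx": 3, "ty": 0, "tz": 1.6, "rx": 0, "ry": 0, "rz": 0, "grip": 70}]'

```text
t: 14.65
eef_pos: [295.8, 539.0, 221.8]
tcp_rot: [-1.571, -0.0, 1.567]
ft_force: [0.3, 0.0, 0.3]
opening: 0.701
```

```bash
python3 - <<'E'
from h import *
for n in('top','side'):
    p,d=env.read_camera(n); cv2.imwrite(f'pics/{n}8.png',p)
    cv2.imwrite('pics/%s8c.png'%n,cv2.resize(p[180:320,270:450] if n=='side' else rect('top',p,42,430,730,-190,300,1.6),None,fx=4.2 if n=='side' else 1,fy=4.2 if n=='side' else 1,interpolation=cv2.INTER_CUBIC))
s=env.state();print(s['t'],s['eef_pos'],s['tcp_rot'],s['ft_force'],s['opening'])
E
```

```text
14.75 [294.61812978 540.8568529  221.36944531] [-1.57059651e+00 -8.30806877e-04  1.57060747e+00] [ 0.19567859 -0.88644091 -0.2906404 ] 0.6991631394980896
```

View pics/side8c.png

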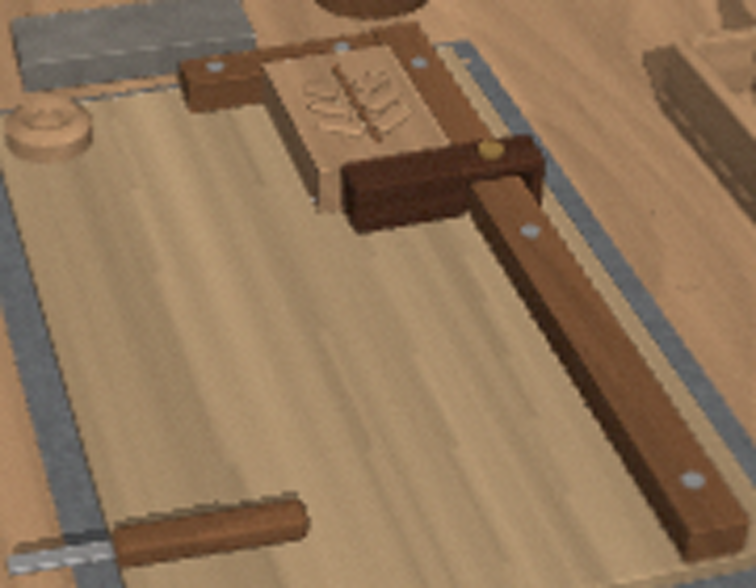

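View pics/top8c.png

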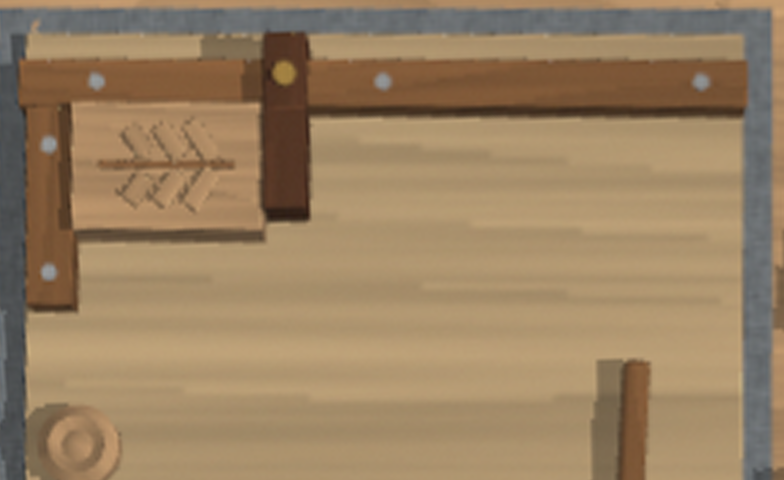

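View pics/top8.png

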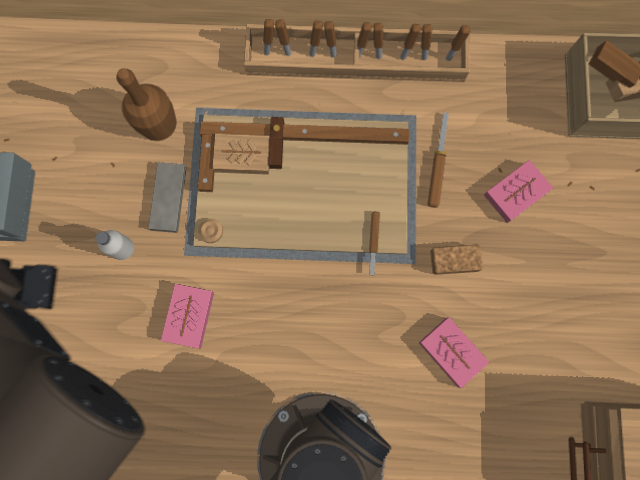

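The blank is flush and square in the corner: in the rectified view its edges are at y≈255.6 and x≈586 to 666. The dog touches its free end, the bystanders haven't moved and the arm is clear. I'm handing the job in.

```bash
python3 - <<'E'
from cell import env
print(env.job_done(), env.state()['t'])
E
```

```text
the job is handed in; nothing more can be done
the job is handed in; nothing more can be done
```

The blank is seated in the corner with the dog against its free end, and the job was handed in at about 15 s of the 64 s allowed. I pushed the blank square onto the back batten with two open fingers. Then I pushed the dog with closed fingers, and it slid the blank along to the end batten, stopping with an 18 N contact. A second press in +x stopped at the same place as the first (TCP x 574.7), so the blank was already against the back batten.

**Last checks:** the final top and side pictures show the blank flat and square in the corner. The dog touches its free end, the bystanders look unmoved, and the hand is clear with no contact force.

**Disagreements:** the blank's edges read 1 to 2 mm off the expected home position, which is within the camera calibration error. The fingers met the blank about 3 mm sooner than I had worked out, at both places along the batten. I took that to be the finger's thickness and did not check it separately.

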